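# Inspect a separation column under a hand loupe

### The job

Take the shorter of the two steel columns out of the blue parts tray, lay it lengthwise and centred in the two white V saddles of the inspection cradle and let go of it. Then pick the loupe off its rest by the handle and hold its lens level, centred over the middle of the column, at the height of the red pointer on the cradle's gauge post. Finish holding the loupe still there in the gripper, touching nothing else; do not shift the red pointer, and leave the other things in the tray and on the bench where they are.

Things in the scene. Friction and masses are not known exactly. Their poses are not given: they have to be found in the camera images.
- tray: Blue open parts tray, fixed, 215 x 240 x 28 mm (x, y, z) outside, walls and floor 4 mm thick, on 3 mm feet (inner floor 7 mm above its origin). Origin: on the bench under its centre. Four things lie in it side by side, each roughly along the tray's x, about 50 mm apart, in any order.
- column_short: Target: steel column, the shorter of two alike (124 mm, blue band, red and black end plugs). Lies along its own y; origin mid-length at its underside. Tube 10 mm thick, axis 8 mm above the origin, free to grasp over the middle 60 mm; end fittings 14 mm wide, 17 mm high, from 32 to 50 mm either side of the middle, plugs to 62 mm. About 60 to 120 g.
- column_long: The other steel column, same look but 174 mm long; stays in the tray. Origin as for the short one.
- spanner: Small steel open-ended spanner 135 x 23 x 5 mm in the tray; stays there. Origin mid-length at its underside, length along its y.
- tube: Plastic tube with blue cap, 111 x 21 mm, lying in the tray; stays there. Origin mid-length at its underside, length along its y.
- cradle: Fixed grey base 70 x 185 x 8 mm on 4 mm feet; two white V saddles 41 mm either side of the origin along y, each 16 mm long: floors 17 mm wide, 28 mm above the origin, cheeks lean out 25 degrees up to 50 mm; 66 mm free between them. Column lies along y, either way round. Origin at z = 0 midway between saddles. Gauge post (10 mm thick, 164 mm high) at y = +98 mm.
- cradle_seat (a point): Point midway between the saddles at the height of their floors (28 mm above z = 0): the short column's origin belongs here. Axes as the cradle's.
- focus_mark (a point): Tip of the red pointer on the gauge post: a red collar, 22 mm across, 10 mm high, with a flat finger towards the column; the point is at mid-height of both. It stands 89 to 144 mm above z = 0, differently each time, held by light friction (about 2 N), and marks the focal height for the mid-plane of the lens.
- loupe_rest: Rest for the loupe, fixed: grey base 190 x 60 x 6 mm on 4 mm feet with a block under the handle's tail and a cork-topped pillar under the lens. Origin at z = 0 under the middle of the loupe's grip, x towards the lens. From 38 mm behind to 45 mm ahead of the origin the handle is free on both sides and open below down to the base.
- loupe: Loupe, about 90 g: black handle 100 mm long, 16 mm wide, 18 mm high, with a round black-rimmed lens (64 mm across, rim 12 mm high) at its +x end. Origin at the underside of the grip, x along the handle towards the lens, z square to the lens. Lies on the rest, underside 32 mm above z = 0; lift it straight up.
- loupe_grip (a point): Where to grasp the loupe: centre of the handle's cross-section near its centre of mass, 9 mm above the loupe's origin; grasp across the 16 mm width from above. Axes as the loupe's.
- lens_center (a point): Centre of the lens, 85 mm ahead of loupe_grip along the loupe's x and at the same height. Its z axis is square to the lens (vertical when level).
- timer: White bench timer 58 x 68 x 18 mm, loose bystander behind the work; origin centre of its underside.
- tape_roll: Yellow tape roll, 53 mm across, 19 mm high, loose bystander behind the work; origin centre of its underside.
- bottle: White bottle 60 x 60 x 125 mm, loose bystander behind the work, on the right-hand bench, whose top is 4 mm higher than the left one; origin centre of its underside.

How it is judged:
By the outcome, as a careful person would: the job done as asked, in the order asked, and still so for the second after the job is handed in, while the arm keeps its last pose, push and grip.
It also fails if it takes over 54 s, if anything falls off the work surface, if the arm or the gripper's body presses on something with over 40 N, if the wrist force passes 120 N, or if a joint passes its speed limit or range.

### The arm

A 6-joint arm with a two-finger parallel gripper is mounted at the origin on a cart in front of the work surface, level with it; the furniture and walls round the work are solid. World frame = base frame: x ahead of the robot, y to its left, z up, the work surface at z = 0. Lengths are in mm, angles in rad, forces in N, time in s.
With the tool pointing down it reaches from about 400 to 925 mm from the base axis. Payload 3.4 kg.
Tool frame: the origin (TCP) lies midway between the tips of the shut fingers; the grasp point (between the pads) lies robot.grip_depth behind it (robot.grip_depth is the distance from the TCP to the grasp point, in mm); z points along the fingers, y is the line along which they close (so a half turn about z gives the same grasp; the last joint's range is limited). The gripper opens to 85 mm and grips with 20 to 120 N. Pads are 22 mm wide; open, the fingers measure 114 mm over their backs; the gripper's body (76 mm by 85 mm) begins 54 mm behind the grasp point. The pads swing forward as they close: fully open they stand 13 mm farther back than shut.
Start: joints at [-1.323, 0.307, 1.506, -0, 1.328, -0.073], TCP at [181.288, -545.679, 231.305] pointing down, gripper open.
Joint ranges: [-3.12, 3.12], [-1.05, 2.28], [0.14, 2.33], [-1.42, 4.57], [0.1, 2.73], [-2.68, 2.68]. Speed limits (rad/s): [2.57, 2.57, 3.14, 3.14, 3.14, 3.14].

### API

Orientations are given as a 3x3 rotation matrix whose columns are the frame's x, y, z axes.
In Python, from rig import robot gives the robot as it stands.
- The arm moves only by the tool send_rows, never from a script. Its argument "series" is a list of rows, each a list of 7 numbers: the finger opening in mm, from 0 to 85.4, then the shift along the world's x, y, z in mm, then the turn, a rotation vector about the world's x, y, z in degrees. A call has exactly 10 rows; each row is the pose to reach, as a shift and turn from the pose commanded when the call began; what a row does not reach only later rows make up. A row lasts 1/8 s, in which the tool goes at most 62.5 mm and 10.7 degrees, less where a joint would pass 70% of its speed; a pose out of reach is approached as far as the arm can. A call with a gripper value outside its range is refused whole. The fingers move at their own pace and stop on an object; "force" is the grip in N (left out, the last holds). Time passes only in rows, so rows that repeat a pose let the fingers close, or fill a call up. It gives the time, the measured TCP pose, the force, the opening and the grip force at its end, in the units of the state.
- robot.state(): the state, without advancing time (a new reading comes with each control period).
- robot.get_image(name): name is "side" or "top" or "wrist"; returns a dict with "frame" (384x512x3 uint8, blue, green, red), "fx", "fy", "cx", "cy" (pixels), "origin" and "rotation" of the camera in the world. Camera axes: x right, y down, z forward; pixel columns grow to the right and rows downward; lengths in mm; the calibration is good to about 2 mm. The wrist camera is an equidistant fisheye: a pixel r from the principal point sees the ray r / f radians off the axis. A picture is of the moment at which its call begins. There is no depth.
- robot.hand_in(): hands the job in; it is judged then, once.
Trained networks look in a picture, given as the dict that the camera call returned (one of the last four; its "shot" number tells which), for a name from the list of things; names that differ only in an ending like _2 or _b are one class to them, and where a whole thing is asked for, a point or a joint stands for the part that bears it (a point fixed in the world has none). Each returns a list of dicts, best first, with "p" (0 to 1); they miss things now and then, are a little off and sometimes report something else, mostly with a low value. They report only what shows in the picture. A call takes as long as a camera call.
- robot.boxes_of(picture, label): "xy" ([column, row] in pixels, amid what is visible of it).
- robot.trace(picture, label): "pixels" (384x512 bool, what is visible of it) and "xy" ([column, row] in pixels, amid what is visible of it).
The state is a dict: "time": time; "joint_positions": joint angles; "joint_velocities": joint speeds; "joint_torque": joint torques, N m; "tcp_pos": TCP position; "ee_rot": TCP orientation; "force": force on the tool from outside, world axes, zero at the start; "wrist_torque": the same for the moment, N m; "width": opening from 0.0 (shut) to 1.0 (fully open); "gripper_force": force on a finger pad.
Only numpy, scipy, OpenCV 4.12 (cv2) and the standard library are available. Lean on these libraries where they do the work, as an engineer would, in place of code of your own. Each camera call takes 0.05 s, during which the arm holds its last target. There are 200 camera calls.

## Working session

There is one attempt and no reset: what is moved stays moved. The work goes in short steps, Python scripts to look and compute and a tool call to move; the robot and the scene stay as the last step left them, time stands still between calls to the robot, and variables do not carry over. Pictures are saved under pics/ and viewed, at most 10 in all, crops included, and the job is handed in when it is done.

Besides the shell and the picture viewer there is one more tool, called after "Call:" as name(argument=value, ...) on one line, values as JSON. send_rows: Moves the arm, as the interface text tells. Its arguments: {"type":"object","properties":{"series":{"type":"array","items":{"type":"array","items":{"type":"number"}}},"force":{"type":"number"}},"required":["series"]}

```bash
mkdir -p pics; ls
cat > h.py <<'E'
import numpy as np, cv2
from rig import robot
def ray(im,uv):
    R=np.array(im["rotation"]);o=np.array(im["origin"])
    d=np.array([(uv[0]-im["cx"])/im["fx"],(uv[1]-im["cy"])/im["fy"],1.])
    return o,R@d
def wray(im,uv):
    R=np.array(im["rotation"]);o=np.array(im["origin"])
    a=np.array([(uv[0]-im["cx"])/im["fx"],(uv[1]-im["cy"])/im["fy"]]);r=np.linalg.norm(a)
    d=np.r_[a/max(r,1e-9)*np.sin(r),np.cos(r)]
    return o,R@d
def atz(im,uv,z,f=ray):
    o,d=f(im,uv); return o+d*(z-o[2])/d[2]
def tri(l):
    A=np.zeros((3,3));b=np.zeros(3)
    for o,d in l:
        d=d/np.linalg.norm(d);P=np.eye(3)-np.outer(d,d);A+=P;b+=P@o
    x=np.linalg.solve(A,b)
    return x,[np.linalg.norm((np.eye(3)-np.outer(d,d)/(d@d))@(x-o)) for o,d in l]
def axis(m):
    ys,xs=np.nonzero(m);p=np.c_[xs,ys].astype(float)
    c,s,r=(lambda t:(t[0],t[1],t[2]))(cv2.minAreaRect(p.astype(np.float32)))
    return c,s,r
E
python3 - <<'E'
from h import *
np.set_printoptions(precision=2,suppress=True)
print(robot.grip_depth, robot.state()["tcp_pos"],robot.state()["ee_rot"])
ims={n:robot.get_image(n) for n in("top","side","wrist")}
for n,im in ims.items():
    cv2.imwrite(f"pics/{n}0.png",im["frame"]); print(n,im["origin"],im["rotation"],im["fx"],im["cx"],im["cy"])
    for l in "tray column_short column_long spanner tube cradle cradle_seat focus_mark loupe_rest loupe loupe_grip lens_center timer tape_roll bottle".split():
        print(n,l,[(np.round(b["xy"],1).tolist(),round(b["p"],2)) for b in robot.boxes_of(im,l)[:3]])
cv2.imwrite("pics/a.png",cv2.resize(np.hstack([ims["top"]["frame"],ims["side"]["frame"]]),None,fx=.78,fy=.78))
E
```

```text
pics
18.700000000000003 [ 181.12 -544.98  230.39] [[ 0.95  0.32 -0.  ]
 [ 0.32 -0.95  0.  ]
 [ 0.   -0.   -1.  ]]
top [ 433.26   24.44 1203.94] [[ 0.02 -0.98  0.2 ]
 [-1.   -0.02 -0.01]
 [ 0.01 -0.2  -0.98]] 427.70596642456354 250.15406383890283 195.11195495840582
top tray [([143.0, 244.0], 0.79)]
top column_short [([136.9, 243.9], 0.68)]
top column_long [([172.1, 245.4], 0.58)]
top spanner [([121.2, 246.2], 0.55)]
top tube [([154.0, 240.9], 0.64)]
top cradle [([260.0, 237.3], 0.75)]
top cradle_seat [([352.3, 231.1], 0.51)]
top focus_mark [([241.0, 235.3], 0.38)]
top loupe_rest [([350.2, 232.0], 0.56)]
top loupe [([360.0, 208.5], 0.65), ([356.4, 169.9], 0.29)]
top loupe_grip [([357.8, 207.4], 0.91)]
top lens_center [([357.1, 210.5], 0.84)]
top timer [([256.3, 169.6], 0.61)]
top tape_roll []
top bottle [([356.7, 168.5], 0.77), ([259.3, 236.0], 0.73)]
side [ 183.3  -369.57 1216.94] [[ 0.68 -0.64  0.35]
 [-0.73 -0.6   0.32]
 [ 0.   -0.48 -0.88]] 491.0142343209762 253.03572349776184 182.63355226934834
side tray [([163.0, 165.1], 0.97)]
side column_short [([157.4, 157.6], 0.7), ([249.3, 2
[... 387 characters left out ...]
], 0.75), ([250.4, 224.4], 0.54)]
side loupe_grip [([356.1, 273.9], 0.87), ([336.8, 207.4], 0.58), ([334.2, 290.2], 0.49)]
side lens_center [([352.8, 272.7], 0.8)]
side timer [([289.6, 177.9], 0.83)]
side tape_roll [([336.4, 206.1], 0.63), ([178.3, 183.5], 0.24)]
side bottle []
wrist [ 246.73 -522.84  372.32] [[ 0.31 -0.91 -0.26]
 [-0.95 -0.3  -0.08]
 [-0.    0.27 -0.96]] 297.3186396354542 255.11198306731444 198.9743908587851
wrist tray []
wrist column_short []
wrist column_long []
wrist spanner []
wrist tube []
wrist cradle []
wrist cradle_seat []
wrist focus_mark []
wrist loupe_rest []
wrist loupe []
wrist loupe_grip []
wrist lens_center []
wrist timer []
wrist tape_roll []
wrist bottle []
```

View pics/a.png

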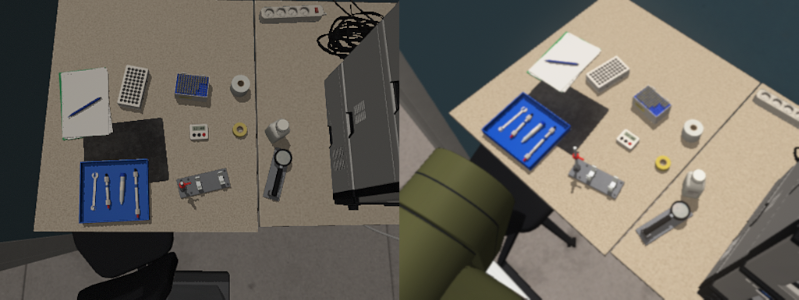

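Run:
```python
from h import *
a=cv2.imread("pics/top0.png");b=cv2.imread("pics/side0.png")
A=cv2.resize(a[160:290,90:430],(800,306),interpolation=cv2.INTER_CUBIC)
B=cv2.resize(b[110:330,110:410],(400,294),interpolation=cv2.INTER_CUBIC)
cv2.imwrite("pics/b.png",np.vstack([A,np.hstack([B,cv2.resize(b[190:290,200:336],(400,294),interpolation=cv2.INTER_CUBIC)])]))
```

```text
(no output)
```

View pics/b.png

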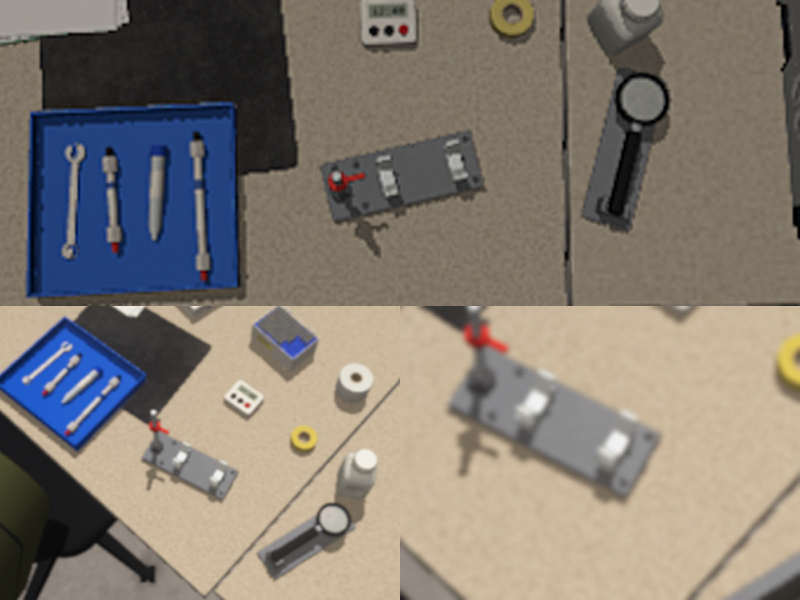

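The pictures agree with the networks. In the top view the tray holds, left to right, the spanner, column_short (137,244), the tube and column_long (172,245). The cradle is at about (260,236) with its post at the left (+y) end near (233,237), and the loupe has its lens at (362,203).

```bash
cat >> h.py <<'E'
def ends(im,label,z,f=ray,sel=0):
    t=robot.trace(im,label)
    if not t: return None
    m=t[sel]["pixels"];ys,xs=np.nonzero(m)
    P=np.array([atz(im,(x,y),z,f)[:2] for x,y in zip(xs,ys)])
    c,s,a=cv2.minAreaRect(P.astype(np.float32))
    a=np.deg2rad(a); u=np.array([np.cos(a),np.sin(a)])
    if s[0]<s[1]: u=np.array([-u[1],u[0]])
    return round(t[sel]["p"],2),np.round(c,1),np.round(sorted(s),1),round(float(np.rad2deg(np.arctan2(u[1],u[0]))),1)
E
python3 - <<'E'
from h import *
np.set_printoptions(precision=1,suppress=True)
T=robot.get_image("top");S=robot.get_image("side")
for n,im in(("top",T),("side",S)):
    for l,z in(("column_short",15),("column_long",15),("spanner",9),("tube",17),("cradle",12),("tray",28),("loupe",41),("loupe_rest",10),("timer",18),("bottle",60)):
        print(n,l,ends(im,l,z))
    # red and white blobs
    hsv=cv2.cvtColor(im["frame"],cv2.COLOR_BGR2HSV)
    x0,x1,y0,y1=(225,300,215,265) if n=="top" else (200,300,180,270)
    for nm,m in(("red",((hsv[...,0]<8)|(hsv[...,0]>172))&(hsv[...,1]>140)&(hsv[...,2]>90)),("white",(hsv[...,1]<40)&(hsv[...,2]>165))):
        m=m.astype(np.uint8);k=np.zeros_like(m);k[y0:y1,x0:x1]=m[y0:y1,x0:x1]
        N,L,st,ce=cv2.connectedComponentsWithStats(k)
        for i in range(1,N):
            if st[i,4]>5: print(n,nm,st[i],ce[i],atz(im,ce[i],40))
E
```

```text
top column_short (0.51, array([529.8, 322.5]), array([ 14.1, 116.6]), 7.7)
top column_long (0.55, array([521.2, 218.9]), array([ 15. , 171.2]), 6.3)
top spanner (0.57, array([527. , 367.9]), array([ 22.4, 132.6]), 3.0)
top tube (0.7, array([539. , 267.4]), array([ 19.4, 105.1]), 3.4)
top cradle (0.56, array([560.7, -18. ]), array([ 72.2, 183.7]), 103.7)
top tray (0.55, array([528.4, 294.7]), array([215.3, 243.4]), 93.7)
top loupe (0.91, array([ 600.1, -293.3]), array([ 59.7, 169.6]), 174.6)
top loupe_rest (0.87, array([ 600. , -283.4]), array([ 61.6, 187.8]), 164.1)
top timer (0.71, array([748.7,   2.1]), array([59.2, 66.1]), 91.1)
top bottle (0.74, array([ 748.1, -279.7]), array([66.9, 96.9]), 124.4)
top red [230 235   3   6  12] [230.8 238. ] [547.7  64.3  40. ]
top red [234 234  11   6  28] [238.6 235.6] [554.7  43.3  40. ]
top white [281 226   5   6  21] [282.9 228.3] [576.7 -77.3  40. ]
top white [252 233   5   6  22] [254.  235.1] [556.6   1.5  40. ]
side column_short (0.51, array([534.6, 320.7]), array([ 16. , 114.2]), 8.6)
side column_long (0.5, array([527.8, 217.3]), array([
[... 354 characters left out ...]
69.6]), 175.8)
side loupe_rest (0.67, array([ 600.7, -285.2]), array([ 59.7, 182.1]), 164.9)
side timer (0.94, array([751.7,  -1.9]), array([65.6, 72.1]), 94.1)
side bottle (0.69, array([ 755.6, -279.1]), array([ 70.3, 109.3]), 25.0)
side red [222 197  14   8  50] [227.7 200.8] [569.7  73.9  40. ]
side white [280 180  20  11 104] [291.7 184.1] [724.9 -18.3  40. ]
side white [223 188   4   3  10] [224.8 189. ] [589.8 104.5  40. ]
side white [246 211   8   5  18] [249.6 213.1] [583.    6.4  40. ]
side white [239 218  11  10  66] [244.7 222.8] [553.8  -3.3  40. ]
side white [273 225  10   6  22] [277.5 227. ] [603.4 -74.   40. ]
side white [267 232  11  11  75] [272.2 236.8] [573.6 -82.3  40. ]
```

Call:
send_rows(series=[[40,42,35,10,0,0,-1],[40,84,70,20,0,0,-2],[40,126,105,30,0,0,-3],[40,168,140,40,0,0,-4],[40,210,175,50,0,0,-5],[40,252,210,60,0,0,-6],[40,294,245,60,0,0,-7],[40,330,275,60,0,0,-8],[40,330,275,60,0,0,-8],[40,330,275,60,0,0,-8]], force=60)

```text
time: 4.75
tcp_pos: [510.9, -270.7, 291.1]
ee_rot: [[0.983, 0.181, -0.001], [0.181, -0.983, -0.0], [-0.001, 0.0, -1.0]]
force: [-0.9, -0.0, -0.1]
width: 0.469
gripper_force: 0.0
```

Run:
```python
from h import *
np.set_printoptions(precision=2,suppress=True)
s=robot.state();print(s["time"],s["tcp_pos"],s["width"],s["joint_positions"])
W=robot.get_image("wrist");cv2.imwrite("pics/w1.png",W["frame"])
print(W["origin"])
for l,z in(("loupe",41),("loupe_rest",10),("cradle",12)): print(l,ends(W,l,z,wray))
for l in("loupe_grip","lens_center","cradle_seat","focus_mark"):
    for b in robot.boxes_of(W,l)[:2]: print(l,b["xy"],b["p"],atz(W,b["xy"],41,wray))
```

```text
4.75 [ 510.9  -270.73  291.1 ] 0.46883658220645463 [-0.56  0.27  1.4  -0.    1.47  0.83]
[ 578.93 -257.4   432.86]
loupe (0.94, array([ 604. , -293.8]), array([ 61.8, 170.9]), 174.8)
loupe_rest (0.83, array([ 603.1, -283.3]), array([ 59.2, 189. ]), 164.6)
cradle (0.94, array([547.9,  51.4]), array([ 70.9, 328.3]), 103.9)
loupe_grip [286.2, 78.5] 0.56 [ 637.53 -288.11   41.  ]
lens_center [296.5, 12.2] 0.69 [ 732.88 -285.27   41.  ]
lens_center [287.6, 75.6] 0.68 [ 641.76 -289.2    41.  ]
focus_mark [27.9, 114.1] 0.71 [544.34 108.4   41.  ]
```

View pics/w1.png

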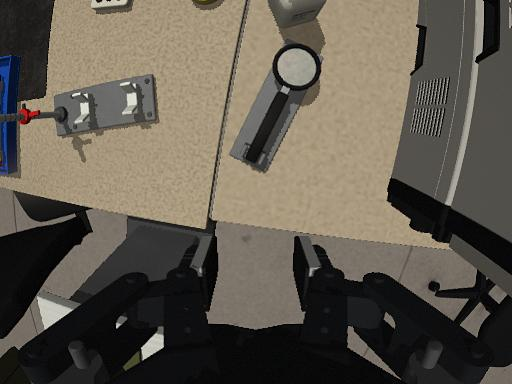

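Wrist picture: loupe lens ring centred at about (297,67) with the handle tail at (258,155), cradle base around (105,105), pointer at (28,115). I'll fit these from saved pictures, so no robot time is used.

```bash
cat >> h.py <<'E'
import pickle
def snap(n,name):
    im=robot.get_image(n);pickle.dump(im,open(f"pics/{name}.pkl","wb"));cv2.imwrite(f"pics/{name}.png",im["frame"]);return im
def load(name): return pickle.load(open(f"pics/{name}.pkl","rb"))
def ortho(im,z,x0,x1,y0,y1,s,f):
    # rectified plane picture: rows = -x, cols = -y, s px per mm
    H,Wd=int((x1-x0)*s),int((y1-y0)*s)
    X=x1-(np.arange(H)+.5)/s;Y=y1-(np.arange(Wd)+.5)/s
    XX,YY=np.meshgrid(X,Y,indexing="ij");P=np.stack([XX,YY,np.full_like(XX,z)],-1)-np.array(im["origin"])
    C=P@np.array(im["rotation"])
    if f is wray:
        r=np.hypot(C[...,0],C[...,1]);th=np.arctan2(r,C[...,2]);k=th/np.maximum(r,1e-9);u,v=C[...,0]*k,C[...,1]*k
    else: u,v=C[...,0]/C[...,2],C[...,1]/C[...,2]
    return cv2.remap(im["frame"],(u*im["fx"]+im["cx"]).astype(np.float32),(v*im["fy"]+im["cy"]).astype(np.float32),cv2.INTER_LINEAR)
E
python3 - <<'E'
from h import *
W=snap("wrist","w1");T=snap("top","t0");S=snap("side","s0")
# loupe: rectified at z=41 from three cameras, cradle at z=12 from wrist/top
a=[ortho(im,z,500,720,-370,-230,1.9,f) for im,z,f in((W,41,wray),(T,41,ray),(S,41,ray))]
cv2.imwrite("pics/c.png",np.hstack(a)); print(a[0].shape)
E
```

```text
(418, 266, 3)
```

View pics/c.png

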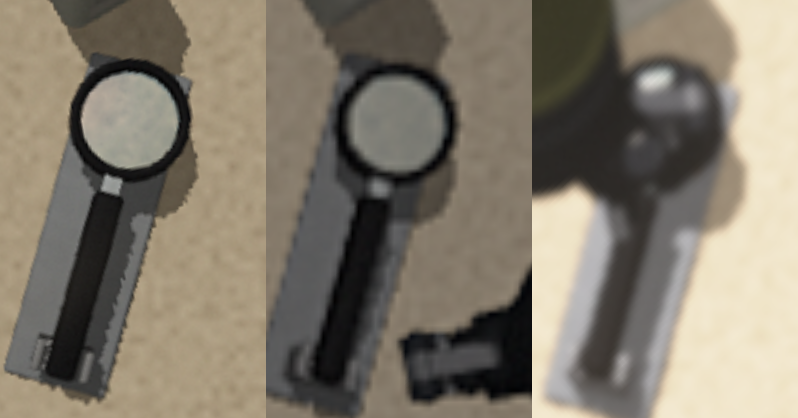

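Call:
send_rows(series=[[32,1,60,0,0,0,0],[32,2,120,0,0,0,0],[32,3,180,0,0,0,-1],[32,4,240,0,0,0,-1],[32,5,300,0,0,0,-1],[32,6,360,-10,0,0,-2],[32,7,420,-30,0,0,-2],[32,8,480,-60,0,0,-2],[32,9,540,-85,0,0,-2],[32,10,589,-110,0,0,-2]])

```text
time: 6.55
tcp_pos: [521.5, 320.2, 181.1]
ee_rot: [[0.989, 0.146, 0.001], [0.146, -0.989, 0.001], [0.002, -0.0, -1.0]]
force: [0.7, -0.1, -0.2]
width: 0.373
gripper_force: 0.0
```

Run:
```python
from h import *
np.set_printoptions(precision=2,suppress=True)
s=robot.state();print(s["time"],s["tcp_pos"],s["width"],s["joint_positions"])
W=snap("wrist","w2");print(W["origin"],ends(W,"column_short",15,wray))
T=load("t0")
a=[ortho(im,15,455,610,225,395,2.3,f) for im,f in((W,wray),(T,ray))]
print(a[0].shape);cv2.imwrite("pics/d.png",np.hstack(a))
```

```text
6.55 [521.51 320.17 181.1 ] 0.3727522717440457 [ 0.48  0.4   1.5  -0.    1.25  1.91]
[589.61 331.01 323.05] (0.98, array([529.9, 322.3]), array([ 14.5, 125.1]), 8.1)
(356, 390, 3)
```

View pics/d.png

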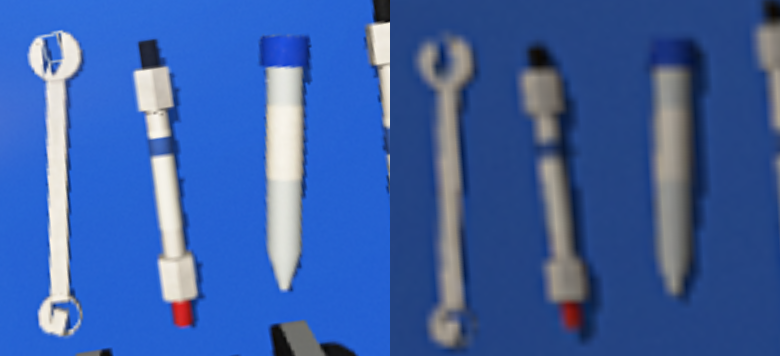

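Rectified view at z=15: short column's ends at (148,40) and (183,325), giving a centre of (530.5,322.5) and a yaw of 7.5°. The top camera agrees. I'll grasp 10 mm toward the red end, so the camera stays clear of the post later.

Call:
send_rows(series=[[30,-1,1,-40,0,0,-1],[30,-1,1,-85,0,0,-1],[30,-1,1,-125,0,0,-1],[30,-1,1,-155,0,0,-1],[30,-1,1,-171,0,0,-1],[30,-1,1,-171,0,0,-1],[0,-1,1,-171,0,0,-1],[0,-1,1,-171,0,0,-1],[0,-1,1,-171,0,0,-1],[0,-1,1,-171,0,0,-1]], force=60)

```text
time: 7.9
tcp_pos: [521.4, 319.5, 12.0]
ee_rot: [[0.992, 0.129, 0.003], [0.129, -0.992, 0.001], [0.003, -0.001, -1.0]]
force: [0.2, -1.1, 6.4]
width: 0.08
gripper_force: 59.3
```

Run:
```python
from h import *
np.set_printoptions(precision=2,suppress=True)
W=load("w1")
a=ortho(W,12,500,620,-130,95,2.6,wray)
T=load("t0");b=ortho(T,12,500,620,-130,95,2.6,ray)
print(a.shape);cv2.imwrite("pics/e.png",np.vstack([a,b][:1]+[b]))
```

```text
(312, 585, 3)
```

View pics/e.png

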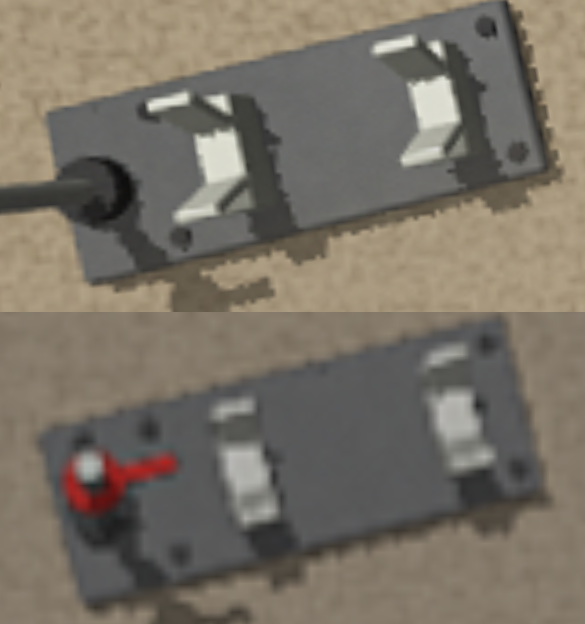

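Call:
send_rows(series=[[0,0,0,20,0,0,0],[0,0,0,60,0,0,0],[0,0,0,110,0,0,8],[0,-5,-20,160,0,0,16],[0,-10,-60,200,0,0,24],[0,-15,-105,230,0,0,32],[0,-20,-150,230,0,0,40],[0,-25,-195,230,0,0,48],[0,-30,-240,230,0,0,56],[0,-35,-285,230,0,0,64]])

```text
time: 9.15
tcp_pos: [484.5, 32.7, 240.6]
ee_rot: [[0.315, 0.949, 0.0], [0.949, -0.315, -0.0], [0.0, 0.0, -1.0]]
force: [-0.4, 0.1, -1.1]
width: 0.079
gripper_force: 58.7
```

Call:
send_rows(series=[[0,-3,-30,0,0,0,8],[0,-6,-60,0,0,0,16],[0,-8,-75,0,0,0,24],[0,-8,-75,0,0,0,32],[0,-8,-75,0,0,0,32.5],[0,-8,-75,0,0,0,32.5],[0,-8,-75,0,0,0,32.5],[0,-8,-75,0,0,0,32.5],[0,-8,-75,0,0,0,32.5],[0,-8,-75,0,0,0,32.5]])

```text
time: 10.4
tcp_pos: [477.3, -40.9, 240.4]
ee_rot: [[-0.24, 0.971, -0.0], [0.971, 0.24, 0.0], [0.0, -0.0, -1.0]]
force: [-0.2, 0.0, -1.8]
width: 0.076
gripper_force: 58.7
```

Run:
```python
from h import *
np.set_printoptions(precision=3,suppress=True)
s=robot.state();print(s["time"],s["tcp_pos"],s["width"],s["force"],s["joint_positions"],s["ee_rot"])
W=snap("wrist","w3");print(W["origin"]);T=snap("top","t3");S=snap("side","s3")
a=cv2.resize(W["frame"],(600,450))
o=ortho(W,28,490,630,-110,80,2.1,wray); print(o.shape)
c=np.zeros((600,800,3),np.uint8);c[:300,:400]=cv2.resize(W["frame"],(400,300));c[:o.shape[0],400:400+o.shape[1]]=o
o=ortho(T,28,490,630,-110,80,2.1,ray);c[300:300+o.shape[0],400:400+o.shape[1]]=o
c[300:600,:400]=cv2.resize(S["frame"][120:320,130:400],(400,300))
cv2.imwrite("pics/f.png",c)
```

```text
10.4 [477.297 -40.906 240.438] 0.0758488797764487 [-0.16   0.016 -1.837] [-0.174  0.165  1.681 -0.     1.296 -0.416] [[-0.24   0.971 -0.   ]
 [ 0.971  0.24   0.   ]
 [ 0.    -0.    -1.   ]]
[461.49   26.42  382.279]
(294, 399, 3)
```

View pics/f.png

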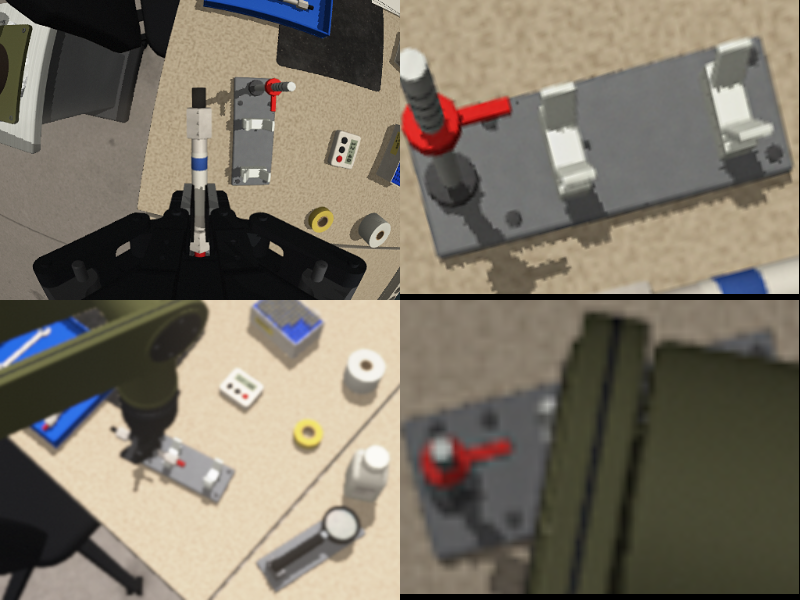

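Picture f: the column is held straight, its black end at about (254,113) and its red end at about (256,328) in the wrist frame. The cradle, saddles and pointer are clear in both the wrist and rectified views. Next I fit the cradle pose with a projected model of the saddles, and measure the held column.

```bash
cat > fit.py <<'E'
from h import *
from scipy.optimize import minimize
def proj(im,P,f):
    C=(np.asarray(P,float)-np.array(im["origin"]))@np.array(im["rotation"])
    if f is wray:
        r=np.hypot(C[:,0],C[:,1]);k=np.arctan2(r,C[:,2])/np.maximum(r,1e-9);u=C[:,:2]*k[:,None]
    else: u=C[:,:2]/C[:,2:]
    return u*[im["fx"],im["fy"]]+[im["cx"],im["cy"]]
def quads():
    q=[]
    for s in(-41,41):
        def v(x,y,z): return (x,s+y,z)
        for a,b,c,d in(((-8.5,28),(8.5,28),0,0),((8.5,28),(18.8,50),3,3),((-8.5,28),(-18.8,50),-3,-3)):
            P=[v(a[0],y,a[1]) for y in(-8,8)]+[v(b[0],y,b[1]) for y in(-8,8)]+[v(b[0]+d,y,b[1]) for y in(-8,8)]
            q.append(np.array(P))
    return q
Q=quads()
def mask(im,f,p,U=8,win=None):
    c,s=np.cos(p[2]),np.sin(p[2]);x0,y0,x1,y1=win
    m=np.zeros(((y1-y0)*U,(x1-x0)*U),np.uint8)
    for q in Q:
        w=np.c_[p[0]+c*q[:,0]-s*q[:,1],p[1]+s*q[:,0]+c*q[:,1],q[:,2]]
        k=(proj(im,w,f)-[x0,y0]+.5)*U
        cv2.fillConvexPoly(m,cv2.convexHull(np.round(k).astype(np.int32)),255)
    return cv2.GaussianBlur(cv2.resize(m,(x1-x0,y1-y0),interpolation=cv2.INTER_AREA).astype(np.float32)/255,(0,0),1.2)
def fit(name,f,p0):
    im=load(name);seat=proj(im,[[p0[0],p0[1],35]],f)[0]
    h=55 if f is wray else 35
    win=tuple(int(v) for v in(max(seat[0]-h,0),max(seat[1]-h,0),min(seat[0]+h,512),min(seat[1]+h,384)))
    x0,y0,x1,y1=win;hsv=cv2.cvtColor(im["frame"][y0:y1,x0:x1],cv2.COLOR_BGR2HSV)
    near=cv2.dilate((mask(im,f,p0,4,win)>.1).astype(np.uint8),np.ones((9,9)))
    w=np.clip((hsv[...,2].astype(np.float32)-115)/80,0,1)*(hsv[...,1]<60)*near
    w=cv2.GaussianBlur(w,(0,0),1.2)
    cost=lambda p:-(lambda m:(m*w).sum()/np.sqrt((m**2).sum()*(w**2).sum()))(mask(im,f,[p[0],p[1],p[2]/100],8,win))
    best=min((minimize(cost,[p0[0]+a,p0[1]+b,p0[2]*100],method="Nelder-Mead",options=dict(initial_simplex=[[p0[0]+a,p0[1]+b,p0[2]*100],[p0[0]+a+5,p0[1]+b,p0[2]*100],[p0[0]+a,p0[1]+b+5,p0[2]*100],[p0[0]+a,p0[1]+b,p0[2]*100+6]],xatol=.05,fatol=1e-5)) for a in(-2,2) for b in(-2,2)),key=lambda r:r.fun)
    print(name,np.round(best.x[:2],1),"yaw",round(np.rad2deg(best.x[2]/100),2),"score",round(-best.fun,3))
E
python3 - <<'E'
from fit import *
for n,f in(("w1",wray),("w3",wray),("t0",ray),("s0",ray)): fit(n,f,[569,-38.5,np.deg2rad(14)])
# column in hand
W=load("w3");g=cv2.cvtColor(W["frame"],cv2.COLOR_BGR2HSV)
for z in(241.4,243.4,245.4):
  A=atz(W,(254,113),z,wray);B=atz(W,(256,328),z,wray);d=A-B
  print(z,A,B,np.linalg.norm(d),(A+B)/2,np.rad2deg(np.arctan2(d[1],d[0])))
sub=g[95:345,225:290]; red=((sub[...,0]<8)|(sub[...,0]>172))&(sub[...,1]>140)&(sub[...,2]>60)
ys,xs=np.nonzero(red);print("red",xs.mean()+225,ys.min()+95,ys.max()+95)
dk=(sub[...,2]<45);ys,xs=np.nonzero(dk[:60]);print("black",xs.mean()+225,ys.min()+95,ys.max()+95)
E
```

```text
w1 [571.3 -39.3] yaw 13.91 score 0.847
w3 [570. -38.] yaw 14.55 score 0.818
t0 [568.  -38.7] yaw 14.08 score 0.843
s0 [577.7 -32.2] yaw 5.98 score 0.542
241.4 [460.49054053  28.30120128 241.4       ] [490.90187067 -90.65837927 241.4       ] 122.78530370083237 [475.6962056  -31.17858899 241.4       ] 104.3402044152941
243.4 [460.50473063  28.27449413 243.4       ] [490.48432297 -88.99626361 243.4       ] 121.04216859066035 [475.4945268  -30.36088474 243.4       ] 104.34020441529412
245.4 [460.51892073  28.24778698 245.4       ] [490.06677527 -87.33414795 245.4       ] 119.29903348048832 [475.292848   -29.54318049 245.4       ] 104.34020441529411
red 255.41095890410958 322 328
black 254.02142857142857 112 137
```

Cradle seat: three views agree on (569.8,−38.7) with a yaw of 14.2°. The side view's fit is blurred by the post, so I ignore it. The held column's centre is (475.3,−31.8), pointing at 104.2°, so the shift is (+94.5,−7).

Call:
send_rows(series=[[0,45,-3,0,0,0,0],[0,94.5,-7,0,0,0,0],[0,94.5,-7,-30,0,0,0],[0,94.5,-7,-75,0,0,0],[0,94.5,-7,-120,0,0,0],[0,94.5,-7,-155,0,0,0],[0,94.5,-7,-175,0,0,0],[0,94.5,-7,-175,0,0,0],[0,94.5,-7,-175,0,0,0],[0,94.5,-7,-175,0,0,0]])

```text
time: 11.8
tcp_pos: [572.9, -48.2, 66.8]
ee_rot: [[-0.24, 0.971, 0.003], [0.971, 0.24, -0.0], [-0.001, 0.003, -1.0]]
force: [0.0, 0.5, -1.7]
width: 0.078
gripper_force: 59.0
```

Run:
```python
from fit import *
np.set_printoptions(precision=1,suppress=True)
W=snap("wrist","w4");S=snap("side","s4")
s=robot.state();print(s["time"],s["tcp_pos"],s["force"])
c=np.zeros((384,800,3),np.uint8);c[:,:512]=W["frame"];c[:288,512:]=cv2.resize(S["frame"][170:270,190:290],(288,288),interpolation=cv2.INTER_CUBIC)
cv2.imwrite("pics/g.png",c)
fit("w4",wray,[569.8,-38.7,np.deg2rad(14.2)])
p=[569.8,-38.7,np.deg2rad(14.2)]
for n,f in(("w1",wray),("w3",wray),("t0",ray),("s0",ray)):
    im=load(n);g=cv2.cvtColor(im["frame"],cv2.COLOR_BGR2HSV)
    m=((g[...,0]<8)|(g[...,0]>172))&(g[...,1]>130)&(g[...,2]>80)
    e=[548,56,115.];q=proj(im,[e],f)[0].astype(int);k=np.zeros_like(m);a,b=max(q[1]-25,0),max(q[0]-35,0);k[a:q[1]+25,b:q[0]+35]=m[a:q[1]+25,b:q[0]+35]
    N,L,st,ce=cv2.connectedComponentsWithStats(k.astype(np.uint8))
    i=1+np.argmax(st[1:,4]);ys,xs=np.nonzero(L==i);print(n,q,st[i],ce[i])
    # finger tip: red pixel farthest toward seat
    d=proj(im,[[569.8,-38.7,110]],f)[0]-proj(im,[e],f)[0];d/=np.linalg.norm(d)
    t=xs*d[0]+ys*d[1];sel=t>t.max()-1.5;print("  tip",xs[sel].mean(),ys[sel].mean())
```

```text
11.9 [572.6 -48.1  66.6] [ 0.6 -0.8 -1. ]
w4 [570.1 -43.1] yaw 11.61 score 0.548
w1 [ 19 116] [ 18 109  21  16 130] [ 26.5 115.4]
  tip 37.125 112.875
w3 [354 111] [340 100  21  36 317] [348.9 115.3]
  tip 349.5 134.5
t0 [233 235] [229 233  16   8  48] [235.9 236.5]
  tip 243.5 234.5
s0 [225 197] [233 203   3   3   6] [234.2 203.7]
  tip 234.4 203.8
```

View pics/g.png

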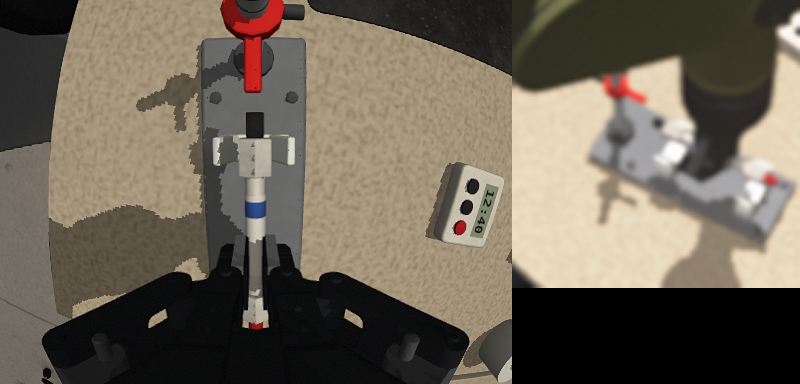

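Picture g: the column lies over the visible saddle, on its centreline (saddle mid at column 254, column at 255). The pointer tip is at (253,92), clear of the gripper. I'll check the position along the axis and triangulate the pointer.

Run:
```python
from fit import *
np.set_printoptions(precision=1,suppress=True)
W=load("w4")
u=np.array([-np.sin(np.deg2rad(14.2)),np.cos(np.deg2rad(14.2))]);n=np.array([u[1],-u[0]]);s=np.array([569.8,-38.7])
for nm,uv,z in(("fit far",(255,138),75),("fit near",(255,177),75),("black end",(255,112),70),("cheek far",(289,135.5),50),("cheek near",(289,163.5),50),("cheekL far",(218,137),50),("cheekL near",(218,164),50),):
    p=atz(W,uv,z,wray)[:2]-s;print(nm,"along",p@u,"across",p@n)
L=[("w4",(253,92),wray),("w3",(349.5,134.5),wray),("t0",(243.5,234.5),ray),("w1",(37.1,112.9),wray)]
R=[(wray if f is wray else ray)(load(a),b) for a,b,f in L]
for sel in((0,1,2,3),(0,2),(1,2),(0,1),(0,3)):
    x,e=tri([R[i] for i in sel]);print(sel,x,np.array(e),"along",(x[:2]-s)@u,"across",(x[:2]-s)@n)
```

```text
fit far along 49.93604767653179 across 1.7748592168681903
fit near along 32.05989528245555 across 1.663880749133459
black end along 61.71699206934044 across 1.8585694359449398
cheek far along 49.54220937953281 across 19.938703704915078
cheek near along 34.34930126296779 across 20.12955299705785
cheekL far along 49.00276698251123 across -17.904898497315184
cheekL near along 34.342870552837894 across -18.299324761141058
(0, 1, 2, 3) [552.8  30.8 103.7] [3.4 3.8 2.1 0.6] along 71.55815708289448 across 0.6222212884076335
(0, 2) [553.6  29.8  79.2] [0.1 0.1] along 70.36476212833335 across 1.102382367907854
(1, 2) [549.6  32.  115.1] [2.3 2.3] along 73.48159390412266 across -2.2880289646744174
(0, 1) [554.5  31.5  97.6] [3.3 3.3] along 71.80888172311288 across 2.3710022342313692
(0, 3) [553.9  27.3 108.5] [0.4 0.4] along 67.88951966906914 across 0.7874426753768144
```

Call:
send_rows(series=[[0,-0.6,0.5,-10,0,0,0],[0,-0.6,0.5,-20,0,0,0],[0,-0.6,0.5,-26,0,0,0],[0,-0.6,0.5,-29,0,0,0],[0,-0.6,0.5,-31,0,0,0],[0,-0.6,0.5,-32,0,0,0],[0,-0.6,0.5,-32.5,0,0,0],[0,-0.6,0.5,-32.5,0,0,0],[0,-0.6,0.5,-32.5,0,0,0],[0,-0.6,0.5,-32.5,0,0,0]])

```text
time: 13.15
tcp_pos: [571.3, -47.5, 33.1]
ee_rot: [[-0.24, 0.971, 0.0], [0.971, 0.24, -0.0], [-0.0, 0.0, -1.0]]
force: [0.2, -0.8, 0.3]
width: 0.08
gripper_force: 59.0
```

Call:
send_rows(series=[[0,0,0,-1,0,0,0],[0,0,0,-1,0,0,0],[30,0,0,-1,0,0,0],[30,0,0,-1,0,0,0],[30,0,0,-1,0,0,0],[30,0,0,-1,0,0,0],[30,0,0,15,0,0,0],[30,0,0,50,0,0,0],[30,0,0,95,0,0,0],[30,0,0,140,0,0,0]])

```text
time: 14.4
tcp_pos: [571.1, -47.5, 175.3]
ee_rot: [[-0.24, 0.971, 0.001], [0.971, 0.24, -0.0], [-0.0, 0.001, -1.0]]
force: [0.3, 0.2, -0.3]
width: 0.35
gripper_force: 0.0
```

Run:
```python
from fit import *
W=snap("wrist","w5");S=snap("side","s5");s=robot.state();print(s["time"],s["tcp_pos"],s["width"],s["force"])
o=ortho(W,38,510,630,-120,70,2.1,wray)
c=np.zeros((384,800,3),np.uint8);c[:288,:384]=cv2.resize(W["frame"],(384,288));c[:o.shape[0],400:400+o.shape[1]]=o[:384,:400]
np.set_printoptions(precision=1,suppress=True)
cv2.imwrite("pics/i.png",c)
```

```text
14.5 [575.24472369 -48.09016224 179.79741891] 0.3520594569206405 [ 0.21698513 -0.64770313  0.65861543]
```

View pics/i.png

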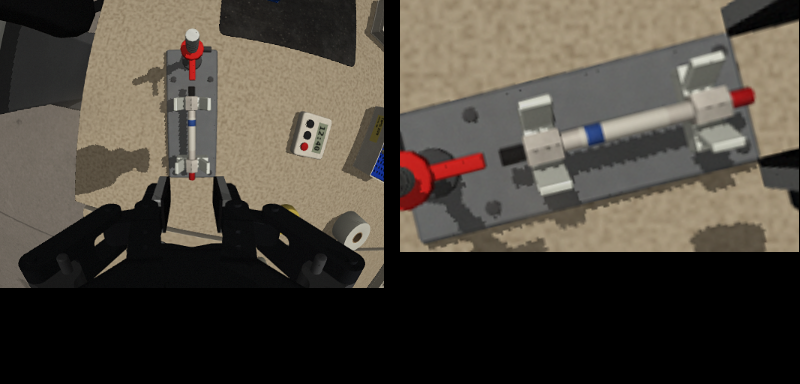

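Picture i: the column rests in both saddles. Its ends rectify to (555,21) and (584,−99), so its middle is at (569.5,−38.8), i.e. on the seat. Next I leave toward the loupe, and take an oblique tilted view of the pointer on the way.

Call:
send_rows(series=[[40,-3,-5,25,0,0,-6],[40,-6,-20,40,0,0,-16],[40,-9,-40,45,0,0,-26],[40,-12,-60,45,0,0,-36],[40,-15,-80,45,0,0,-46],[40,-18,-100,45,0,0,-56],[40,-21,-120,45,0,0,-66],[40,-25,-135,45,0,0,-76],[40,-28,-150,45,0,0,-86],[40,-30,-160,45,0,0,-96]])

```text
time: 15.75
tcp_pos: [540.6, -208.0, 218.1]
ee_rot: [[0.991, 0.131, -0.0], [0.131, -0.991, 0.0], [-0.0, -0.0, -1.0]]
force: [0.5, -0.0, 0.3]
width: 0.474
gripper_force: 0.0
```

Call:
send_rows(series=[[40,0,0,-5,6,0,0],[40,0,0,-20,14,0,0],[40,0,0,-40,22,0,0],[40,0,0,-50,28,0,0],[40,0,0,-50,30,0,0],[40,0,0,-50,30,0,0],[40,0,0,-50,30,0,0],[40,0,0,-50,30,0,0],[40,0,0,-50,30,0,0],[40,0,0,-50,30,0,0]])

```text
time: 17.0
tcp_pos: [541.3, -207.1, 168.4]
ee_rot: [[0.99, 0.138, 0.0], [0.119, -0.858, 0.5], [0.069, -0.495, -0.866]]
force: [-0.4, -0.2, -0.4]
width: 0.471
gripper_force: 0.0
```

```bash
cat > ptr.py <<'E'
from fit import *
np.set_printoptions(precision=1,suppress=True)
def red(n,f,win=60,e=(549.,43,108.)):
    im=load(n);g=cv2.cvtColor(im["frame"],cv2.COLOR_BGR2HSV)
    m=((g[...,0]<8)|(g[...,0]>172))&(g[...,1]>130)&(g[...,2]>80)
    q=proj(im,[e],f)[0].astype(int);k=np.zeros_like(m);a,b=max(q[1]-win,0),max(q[0]-win,0);k[a:q[1]+win,b:q[0]+win]=m[a:q[1]+win,b:q[0]+win]
    return im,k
# model: collar cylinder d22 h10 on the post axis + finger (5 wide? flat) to the tip; fit z by overlap
s=np.array([569.7,-38.7]);u=np.array([-np.sin(np.deg2rad(14.2)),np.cos(np.deg2rad(14.2))]);v=np.array([u[1],-u[0]])
def mask2(im,f,p,win,U=6):
    x0,y0,x1,y1=win;m=np.zeros(((y1-y0)*U,(x1-x0)*U),np.uint8)
    dx,dy,z,L=p;c=s+u*(98+dy)+v*dx
    t=np.linspace(0,2*np.pi,40)
    cyl=np.array([[*(c+11*(np.cos(a)*u+np.sin(a)*v)),z+h] for a in t for h in(-5,5)])
    fin=np.array([[*(c-u*l+v*w),z+h] for l in(8,L) for w in(-3,3) for h in(-1.5,1.5)])
    for P in(cyl,fin):
        k=(proj(im,P,f)-[x0,y0]+.5)*U
        cv2.fillConvexPoly(m,cv2.convexHull(np.round(k).astype(np.int32)),255)
    return cv2.GaussianBlur(cv2.resize(m,(x1-x0,y1-y0),interpolation=cv2.INTER_AREA).astype(np.float32)/255,(0,0),1)
def fitp(names,p0=(0,0,108,30)):
    D=[]
    for n,f in names:
        im,k=red(n,f);ys,xs=np.nonzero(k)
        win=(max(xs.min()-15,0),max(ys.min()-15,0),min(xs.max()+15,512),min(ys.max()+15,384))
        D.append((im,f,win,cv2.GaussianBlur(k[win[1]:win[3],win[0]:win[2]].astype(np.float32),(0,0),1)))
    def sc(p): return [(lambda m:(m*w).sum()/np.sqrt((m**2).sum()*(w**2).sum()+1e-9))(mask2(im,f,p,win)) for im,f,win,w in D]
    best=None
    for z in(95,108,121,134):
        q=np.array([p0[0],p0[1],z,p0[3]],float)
        r=minimize(lambda p:-sum(sc(p)),q,method="Nelder-Mead",options=dict(initial_simplex=np.vstack([q]+[q+d for d in np.diag([3,3,8,5.])]),xatol=.05,fatol=1e-5))
        if best is None or r.fun<best.fun: best=r
    print([n for n,_ in names],"dx,dy,z,L",best.x,"scores",np.round(sc(best.x),2))
E
python3 - <<'E'
from ptr import *
W=snap("wrist","w6");s_=robot.state();print(s_["time"],s_["tcp_pos"],s_["joint_positions"],W["origin"])
im,k=red("w6",wray);ys,xs=np.nonzero(k);print("red box",xs.min(),xs.max(),ys.min(),ys.max(),k.sum())
for N in([("w6",wray)],[("w5",wray)],[("w6",wray),("w5",wray)],[("w6",wray),("w4",wray)],[("w6",wray),("w5",wray),("w3",wray),("w1",wray)]): fitp(N)
E
```

```text
17.05 [ 541.3 -207.3  168.2] [-0.7  0.5  1.4  0.4  1.5  0.7] [ 609.6 -269.3  295.9]
red box 91 109 147 196 167
['w6'] dx,dy,z,L [ 3.2 18.2 93.5 30. ] scores [0.9]
['w5'] dx,dy,z,L [ 1.2  0.5 98.5 30.4] scores [0.8]
['w6', 'w5'] dx,dy,z,L [  1.4  -0.8 104.6  29.2] scores [0.8 0.8]
['w6', 'w4'] dx,dy,z,L [  1.3   2.9 103.2  32.2] scores [0.8 0.9]
['w6', 'w5', 'w3', 'w1'] dx,dy,z,L [  1.5  -0.  104.9  30.2] scores [0.8 0.8 0.8 0.9]
```

Run:
```python
from ptr import *
for n in("w6","w5","w4","w3","w1"):
    im,k=red(n,wray);N,L,st,ce=cv2.connectedComponentsWithStats(k.astype(np.uint8));print(n,[(st[i].tolist(),ce[i]) for i in range(1,N) if st[i,4]>3])
    print("   expected collar/tip/redplug",proj(im,[[*(s+98*u),105],[*(s+68*u),105],[*(s-60*u),36]],wray))
im=load("w6")
cv2.imwrite("pics/k.png",cv2.resize(im["frame"][110:230,40:200],(800,600),interpolation=cv2.INTER_CUBIC))
```

```text
w6 [([91, 147, 19, 17, 157], array([ 98.7, 153.7])), ([95, 192, 2, 5, 10], array([ 95.5, 194. ]))]
   expected collar/tip/redplug [[ 96.4 156.4]
 [108.8 153.8]
 [232.9 139.2]]
w5 [([241, 54, 31, 53, 655], array([255.9,  77.2]))]
   expected collar/tip/redplug [[254.1  65.1]
 [254.4 106.6]
 [255.4 237.5]]
w4 [([220, 0, 65, 36, 1351], array([252.6,  17.5])), ([244, 36, 18, 56, 986], array([252.5,  63.9]))]
   expected collar/tip/redplug [[249.   10.9]
 [249.4  92.3]
 [253.2 296.9]]
w3 [([340, 100, 21, 43, 358], array([348.9, 118. ]))]
   expected collar/tip/redplug [[348.7 110.8]
 [347.9 141.9]
 [324.9 237.5]]
w1 [([18, 109, 21, 16, 130], array([ 26.5, 115.4]))]
   expected collar/tip/redplug [[ 23.9 117.5]
 [ 38.7 113.2]
 [140.5  97.2]]
```

View pics/k.png

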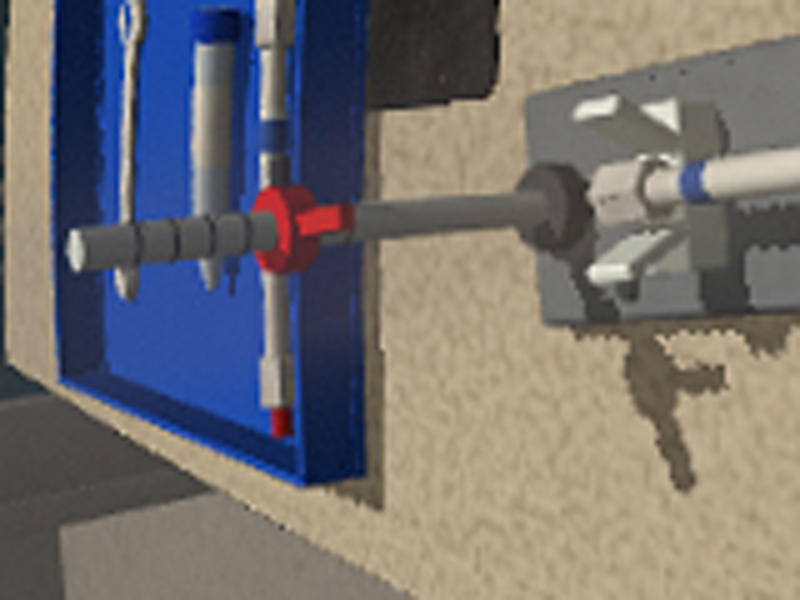

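Picture k, an oblique view: post top disc at about (55,160) in the full frame, the collar centred at about (97.5,155.6), the finger tip at (110,153), and the foot ring at (150,151). The column sits well in the saddles. The stray red spot was the long column's plug. The post gives a scale of its own.

Run:
```python
import ptr
from ptr import *
_r=ptr.red
def red1(n,f,**k):
    im,m=_r(n,f);N,L,st,ce=cv2.connectedComponentsWithStats(m.astype(np.uint8));return im,L==(1+np.argmax(st[1:,4]))
ptr.red=red1
for N in([("w6",wray)],[("w6",wray),("w5",wray)],[("w6",wray),("w3",wray),("w1",wray)],[("w6",wray),("w5",wray),("w3",wray),("w1",wray)]): fitp(N)
im=load("w6")
# post axis: shift (a,b) so that z=164 projects on the top disc centre; then read z of collar and foot
for top in((54.9,159.8),(54.2,159.8),(55.6,159.8)):
    c=s+98*u
    r=atz(im,top,164,wray)[:2]
    for base,nm in((r,"from top"),(c,"nominal")):
        zs=np.arange(0,170,.5);P=proj(im,np.c_[np.tile(base,(len(zs),1)),zs],wray)
        print(top,nm,base-c,"collar z",zs[np.argmin(abs(P[:,0]-97.4))],"foot z",zs[np.argmin(abs(P[:,0]-150))],"top z",zs[np.argmin(abs(P[:,0]-top[0]))])
L=[("w6",(109.3,153),wray),("w3",(349.5,142),wray),("w1",(38.5,113),wray)]
R=[wray(load(a),b) for a,b,f in L]
x,e=tri(R);print(x,e,(x[:2]-s)@u)
```

```text
['w6'] dx,dy,z,L [ 3.2 18.2 93.5 30. ] scores [0.9]
['w6', 'w5'] dx,dy,z,L [  1.4  -0.8 104.6  29.2] scores [0.9 0.8]
['w6', 'w3', 'w1'] dx,dy,z,L [  1.8   0.3 104.5  30.4] scores [0.9 0.8 0.9]
['w6', 'w5', 'w3', 'w1'] dx,dy,z,L [  1.4  -0.1 104.7  30.3] scores [0.9 0.8 0.8 0.8]
(54.9, 159.8) from top [ 1.8 -4. ] collar z 106.0 foot z 19.0 top z 164.0
(54.9, 159.8) nominal [0. 0.] collar z 103.5 foot z 15.5 top z 162.5
(54.2, 159.8) from top [ 1.5 -1.8] collar z 104.5 foot z 17.0 top z 164.0
(54.2, 159.8) nominal [0. 0.] collar z 103.5 foot z 15.5 top z 163.5
(55.6, 159.8) from top [ 2.2 -6.2] collar z 107.0 foot z 20.5 top z 164.0
(55.6, 159.8) nominal [0. 0.] collar z 103.5 foot z 15.5 top z 161.5
[554.   27.5 104.8] [np.float64(0.5331146919867502), np.float64(0.7476625675497144), np.float64(0.7415779328928134)] 68.00647101470157
```

Run:
```python
import numpy as np
from scipy.spatial.transform import Rotation as R
for k in(.25,.5,.75,1): print(k,np.round((R.from_rotvec([0,0,-22.9*k],degrees=True)*R.from_rotvec([-30*k,0,0],degrees=True)).as_rotvec(degrees=True),2))
```

```text
0.25 [-7.49  0.37 -5.72]
0.5 [-14.95   1.5  -11.38]
0.75 [-22.33   3.37 -16.95]
1 [-29.6    5.99 -22.37]
```

Call:
send_rows(series=[[40,5,-10,0,-7.49,0.37,-5.72],[40,12,-25,0,-14.95,1.5,-11.38],[40,20,-45,-5,-22.33,3.37,-16.95],[40,33,-68,-10,-29.6,5.99,-22.37],[40,33,-68,-15,-29.6,5.99,-22.37],[40,33,-68,-18,-29.6,5.99,-22.37],[40,33,-68,-18,-29.6,5.99,-22.37],[40,33,-68,-18,-29.6,5.99,-22.37],[40,33,-68,-18,-29.6,5.99,-22.37],[40,33,-68,-18,-29.6,5.99,-22.37]])

```text
time: 18.3
tcp_pos: [574.1, -275.7, 150.1]
ee_rot: [[0.966, -0.259, 0.0], [-0.259, -0.966, -0.0], [0.0, -0.0, -1.0]]
force: [0.4, 0.5, -0.2]
width: 0.469
gripper_force: 0.0
```

Run:
```python
from fit import *
np.set_printoptions(precision=2,suppress=True)
W=snap("wrist","w7");s=robot.state();print(s["time"],s["tcp_pos"],s["joint_positions"],s["ee_rot"][0],W["origin"])
o=ortho(W,41,500,710,-360,-230,4,wray)
g=cv2.cvtColor(o,cv2.COLOR_BGR2HSV)[...,2]
b=(g<60).astype(np.uint8);b=cv2.morphologyEx(b,cv2.MORPH_OPEN,np.ones((5,5)))
N,L,st,ce=cv2.connectedComponentsWithStats(b)
xy=lambda c,r:(710-(r+.5)/4,-230-(c+.5)/4)
for i in range(1,N):
    if st[i,4]>400:
        ys,xs=np.nonzero(L==i);P=np.array(xy(xs,ys)).T.astype(np.float32)
        print(st[i],"centroid",xy(*ce[i]),"rect",cv2.minAreaRect(P))
t=robot.trace(W,"loupe")[0];m=t["pixels"];ys,xs=np.nonzero(m)
P=np.array([atz(W,(x,y),41,wray)[:2] for x,y in zip(xs,ys)]);d=np.array([np.cos(np.deg2rad(-15.4)),np.sin(np.deg2rad(-15.4))])
# handle: pixels 20..? behind lens, per-slice midline
q=np.array([574.4,-275.5]);a=(P-q)@d;c=(P-q)@[-d[1],d[0]]
for lo in range(-60,130,15):
    k=(a>=lo)&(a<lo+15)
    if k.sum()>5: print(lo+7.5,"across %.1f..%.1f mid %.2f"%(c[k].min(),c[k].max(),(c[k].min()+c[k].max())/2))
print("along range",a.min(),a.max())
```

```text
18.35 [ 574.13 -275.61  150.08] [-0.51  0.46  1.48  0.    1.2   1.32] [ 0.97 -0.26  0.  ] [ 640.74 -292.55  291.97]
[  145    61   256   327 19746] centroid (np.float64(657.9020814342146), np.float64(-299.24180846753774)) rect ((656.8123779296875, -298.6171875), (63.91340255737305, 68.48064422607422), 64.45797729492188)
[   85   362   205   406 42587] centroid (np.float64(563.9192095005518), np.float64(-277.3654665743067)) rect ((567.2932739257812, -278.9663391113281), (41.1778678894043, 102.90082550048828), 74.74488067626953)
[ 247  721   61  119 4719] centroid (np.float64(512.0567122271668), np.float64(-300.29707035388856)) rect ((514.875, -299.375), (15.0, 29.5), 90.0)
[ 336  775   52   65 2297] centroid (np.float64(507.31513931214624), np.float64(-319.95717239878104)) rect ((508.0960998535156, -320.3360290527344), (17.97229766845703, 10.542975425720215), 10.007980346679688)
-52.5 across -8.1..8.8 mid 0.35
-37.5 across -8.7..8.7 mid 0.03
-22.5 across -8.4..7.7 mid -0.34
-7.5 across -9.0..7.7 mid -0.63
7.5 across -9.0..7.7 mid -0.64
22.5 across -8.7..7.7 mid -0.53
37.5 across -8.5..8.5 mid 0.02
52.5 across -19.1..19.5 mid 0.17
67.5 across -29.9..30.4 mid 0.25
82.5 across -32.3..32.0 mid -0.12
97.5 across -31.3..31.2 mid -0.07
112.5 across -24.5..24.5 mid 0.03
along range -58.348573634367455 117.15985461920536
```

The loupe fit agrees: lens tip 117 mm ahead of the grip (85+32), handle centred within 0.6 mm. I descend, grip, and lift straight up a little to check.

Call:
send_rows(series=[[40,0.3,0,-40,0,0,-0.4],[40,0.3,0,-80,0,0,-0.4],[40,0.3,0,-110,0,0,-0.4],[40,0.3,0,-125,0,0,-0.4],[40,0.3,0,-128,0,0,-0.4],[40,0.3,0,-128,0,0,-0.4],[0,0.3,0,-128,0,0,-0.4],[0,0.3,0,-128,0,0,-0.4],[0,0.3,0,-128,0,0,-0.4],[0,0.3,0,-128,0,0,-0.4]], force=80)

```text
time: 19.65
tcp_pos: [575.4, -276.0, 23.5]
ee_rot: [[0.964, -0.266, 0.002], [-0.266, -0.964, -0.001], [0.003, 0.001, -1.0]]
force: [-0.1, -0.3, 5.8]
width: 0.171
gripper_force: 79.1
```

Call:
send_rows(series=[[0,0,0,8,0,0,0],[0,0,0,30,0,0,0],[0,0,0,65,0,0,0],[0,0,0,95,0,0,0],[0,-10,20,104,0,0,3],[0,-24,55,104,0,0,8],[0,-40,95,104,0,0,13],[0,-55,135,104,0,0,18],[0,-70,172,104,0,0,23],[0,-80,200,104,0,0,27]])

```text
time: 20.9
tcp_pos: [490.7, -72.5, 124.8]
ee_rot: [[0.979, 0.206, -0.004], [0.206, -0.979, 0.002], [-0.004, -0.002, -1.0]]
force: [-0.2, 0.4, -1.9]
width: 0.174
gripper_force: 78.1
```

Call:
send_rows(series=[[0,-4,10,0,0,0,1.5],[0,-6.5,16.5,0,0,0,2.6],[0,-6.5,16.5,0,0,0,2.6],[0,-6.5,16.5,0,0,0,2.6],[0,-6.5,16.5,0,0,0,2.6],[0,-6.5,16.5,-10,0,0,2.6],[0,-6.5,16.5,-20,0,0,2.6],[0,-6.5,16.5,-20,0,0,2.6],[0,-6.5,16.5,-20,0,0,2.6],[0,-6.5,16.5,-20,0,0,2.6]])

```text
time: 22.15
tcp_pos: [488.3, -59.0, 106.1]
ee_rot: [[0.97, 0.245, 0.001], [0.245, -0.97, -0.0], [0.001, 0.0, -1.0]]
force: [0.1, -0.6, -0.7]
width: 0.168
gripper_force: 78.1
```

```bash
cat > lens.py <<'E'
from fit import *
np.set_printoptions(precision=2,suppress=True)
s=robot.state();tcp=np.array(s["tcp_pos"]);ex=np.array(s["ee_rot"])[:,0]
print(s["time"],tcp,s["width"],s["gripper_force"],s["force"],"yaw",np.rad2deg(np.arctan2(ex[1],ex[0])))
zl=tcp[2]+17.5
import sys
for n,f in(("wrist",wray),("top",ray),("side",ray)):
    W=snap(n,sys.argv[1]+n)
    o=ortho(W,zl,500,640,-110,30,4,f);t=robot.trace(W,"loupe")
    for q in t[:2]:
        ys,xs=np.nonzero(q["pixels"]);P=np.array([atz(W,(x,y),zl,f)[:2] for x,y in zip(xs,ys)])
        far=(P-tcp[:2])@ex[:2];c=(P-tcp[:2])@[-ex[1],ex[0]];L=far>62
        (cx,cy),r=cv2.minEnclosingCircle(P[L].astype(np.float32)) if L.any() else((0,0),0)
        print(n,round(q["p"],2),len(xs),"far max",far.max(),"lens across",c[L].min() if L.any() else 0,c[L].max() if L.any() else 0,"enclosing",cx,cy,r)
E
python3 lens.py A
```

```text
22.15 [488.25 -58.99 106.14] 0.16788819825390763 78.14746856689453 [ 0.09 -0.61 -0.66] yaw 14.1859085794024
wrist 0.85 23942 far max 117.29050810142742 lens across -32.124333133309335 32.96581927231738 enclosing 570.5783081054688 -37.60519027709961 32.76594161987305
top 0.67 119 far max 109.61912719322007 lens across -29.743471203235767 30.82204918133487 enclosing 570.025146484375 -38.13893127441406 30.932043075561523
side 0.75 331 far max 115.10121584468577 lens across -31.371799945569812 6.1273366394526505 enclosing 577.7232666015625 -46.69504165649414 28.567626953125
side 0.64 343 far max 75.54716929410628 lens across -86.51886527615812 -30.25928545193647 enclosing 563.9760131835938 -100.07490539550781 28.13623809814453
```

Call:
send_rows(series=[[0,-0.6,-0.8,-5,0,0,0],[0,-0.6,-0.8,-10,0,0,0],[0,-0.6,-0.8,-15,0,0,0],[0,-0.6,-0.8,-18,0,0,0],[0,-0.6,-0.8,-19,0,0,0],[0,-0.6,-0.8,-19,0,0,0],[0,-0.6,-0.8,-19,0,0,0],[0,-0.6,-0.8,-19,0,0,0],[0,-0.6,-0.8,-19,0,0,0],[0,-0.6,-0.8,-19,0,0,0]])

```text
time: 23.7
tcp_pos: [487.4, -59.8, 87.0]
ee_rot: [[0.97, 0.245, 0.0], [0.245, -0.97, -0.0], [0.0, 0.0, -1.0]]
force: [-0.0, 0.0, -0.6]
width: 0.178
gripper_force: 78.1
```

```bash
cat > lf.py <<'E'
from fit import *
np.set_printoptions(precision=2,suppress=True)
def lensfit(W,tcp,ex,zl,pitchfree=True):
    m=robot.trace(W,"loupe")[0]["pixels"]
    ys,xs=np.nonzero(m);P=np.array([atz(W,(x,y),zl,wray)[:2] for x,y in zip(xs,ys)])
    far=(P-tcp[:2])@ex[:2];keep=far>70
    k=np.zeros(m.shape,np.float32);k[ys[keep],xs[keep]]=1
    ey=np.array([-ex[1],ex[0]]);t=np.linspace(0,2*np.pi,120,endpoint=False);U=6
    x0,x1,y0,y1=xs[keep].min()-12,xs[keep].max()+12,max(ys[keep].min()-12,0),ys[keep].max()+1
    k=cv2.GaussianBlur(k[y0:y1,x0:x1],(0,0),1)
    gx,gy=np.meshgrid(np.arange(x0,x1),np.arange(y0,y1))
    PP=np.array([atz(W,(x,y),zl,wray)[:2] for x,y in zip(gx.ravel(),gy.ravel())]);w=(((PP-tcp[:2])@ex[:2])>71).reshape(gx.shape)
    def mk(p):
        a,c,dz,pi,ro=p;pi,ro=np.deg2rad([pi,ro]);pts=[]
        for h in(-6,6):
            A=a+32*np.cos(t);C=c+32*np.sin(t);Z=zl+dz+h+32*np.cos(t)*np.tan(pi)+32*np.sin(t)*np.tan(ro)
            pts.append(np.c_[tcp[:2]+A[:,None]*ex[:2]+C[:,None]*ey,Z])
        q=np.round((proj(W,np.vstack(pts),wray)-[x0,y0]+.5)*U).astype(np.int32)
        im=np.zeros(((y1-y0)*U,(x1-x0)*U),np.uint8);cv2.fillConvexPoly(im,cv2.convexHull(q),255)
        return cv2.GaussianBlur(cv2.resize(im,(x1-x0,y1-y0),interpolation=cv2.INTER_AREA)/np.float32(255),(0,0),1)
    def cost(p):
        q=np.r_[p,[0]*(5-len(p))];return (((mk(q)-k)**2)*w).sum()
    q=np.zeros(5 if pitchfree else 3);q[0]=84
    r=minimize(cost,q,method="Nelder-Mead",options=dict(initial_simplex=np.vstack([q]+[q+d for d in np.diag([2,2,4,3,3.][:len(q)])]),maxiter=900,xatol=.03,fatol=.01))
    p=r.x;print("along,across,dz,pitch,roll",p,"cost",r.fun,"centre",tcp[:2]+p[0]*ex[:2]+p[1]*ey,"z",zl+p[2])
E
python3 - <<'E'
from lf import *
s=robot.state();tcp=np.array(s["tcp_pos"]);ex=np.array(s["ee_rot"])[:,0]
print(s["time"],tcp,s["ee_rot"],s["width"],s["force"])
W=snap("wrist","w9");S=snap("side","s9")
lensfit(W,tcp,ex,tcp[2]+17.5,False);lensfit(W,tcp,ex,tcp[2]+17.5)
E
```

```text
23.7 [487.41 -59.8   87.02] [[ 0.97  0.25  0.  ]
 [ 0.25 -0.97 -0.  ]
 [ 0.    0.   -1.  ]] 0.17790113926625437 [-0.    0.03 -0.63]
along,across,dz,pitch,roll [84.47  0.6  -3.95] cost 13.248870849609375 centre [569.16 -38.52] z 100.56536308249086
along,across,dz,pitch,roll [84.19  0.35 -3.93  1.22  1.51] cost 12.914167404174805 centre [568.95 -38.83] z 100.58557850239154
```

Lens centre is within 1 mm of the target. The fitted height reads 4 mm low, which may be a bias of the mask edge, so I calibrate with the loupe at rest (known height 41) using the dark rim in both pictures.

```bash
cat > rim.py <<'E'
from fit import *
from scipy.optimize import least_squares
np.set_printoptions(precision=2,suppress=True)
def rim(n,c0,yaw,zl,thr=60):
    W=load(n);g=cv2.cvtColor(W["frame"],cv2.COLOR_BGR2GRAY).astype(np.float32)
    ex=np.array([np.cos(yaw),np.sin(yaw)]);ey=np.array([-ex[1],ex[0]])
    t=np.deg2rad(np.arange(-125,126,3)) # skip the handle side
    # for every azimuth walk outward over the rim in world plane at rim top, subpixel dark->bright edge (half level)
    obs=[];tt=[]
    for a in t:
        d=np.cos(a)*ex+np.sin(a)*ey
        r=np.arange(28,41,.1);P=np.c_[c0+r[:,None]*d,np.full(len(r),zl+6)]
        q=proj(W,P,wray).astype(np.float32)
        v=cv2.remap(g,q[None,:,0],q[None,:,1],cv2.INTER_LINEAR)[0]
        i0=np.argmin(v[:60]);hi=np.median(v[i0+45:]) if len(v)>i0+50 else v[-20:].mean()
        if hi-v[i0]<35: continue
        h=(hi+v[i0])/2;j=np.nonzero(v[i0:]>h)[0]
        if len(j): obs.append(q[i0+j[0]]);tt.append(a)
    obs=np.array(obs)
    def model(p):
        a,c,z,pi,ro=p;th=np.linspace(0,2*np.pi,721)
        A=32*np.cos(th);C=32*np.sin(th)
        return proj(W,np.c_[c0+(A+a)[:,None]*ex+(C+c)[:,None]*ey,zl+6+z+A*np.tan(pi/57.3)+C*np.tan(ro/57.3)],wray)
    def res(p,full=False):
        m=model(p if len(p)==5 else np.r_[p,0,0]);ctr=m.mean(0)
        vo=obs-ctr;vm=m-ctr;ao=np.arctan2(vo[:,1],vo[:,0]);am=np.arctan2(vm[:,1],vm[:,0]);o=np.argsort(am)
        return np.hypot(*vo.T)-np.interp(ao,am[o],np.hypot(*vm.T)[o],period=2*np.pi)
    for q in(np.zeros(3),np.zeros(5)):
        f=least_squares(res,q,loss="soft_l1",f_scale=.5);print(n,len(obs),"a,c,dz,pitch,roll",f.x,"rms px",np.sqrt(np.median(res(f.x)**2)),"centre",c0+f.x[0]*ex+f.x[1]*ey)
E
python3 - <<'E'
from rim import *
rim("w7",np.array([656.3,-298.1]),np.deg2rad(-15.4),41)
rim("Awrist",np.array([570.,-38.3]),np.deg2rad(14.2),123.6)
rim("w9",np.array([569.2,-38.6]),np.deg2rad(14.2),104.5)
E
```

```text
w7 84 a,c,dz,pitch,roll [ 0.43 -0.11 -4.14] rms px 0.25963796117669186 centre [ 656.68 -298.32]
w7 84 a,c,dz,pitch,roll [-1.05 -0.18 -5.25 16.5   1.22] rms px 0.1987846426997084 centre [ 655.24 -298.  ]
Awrist 69 a,c,dz,pitch,roll [-0.19  0.43 -3.2 ] rms px 0.3226773637049263 centre [569.72 -37.93]
Awrist 69 a,c,dz,pitch,roll [ 0.21  0.17 -3.08 -2.36  1.57] rms px 0.3126012408729082 centre [570.16 -38.09]
w9 68 a,c,dz,pitch,roll [ 0.07  0.07 -4.06] rms px 0.25703421636027357 centre [569.25 -38.52]
w9 68 a,c,dz,pitch,roll [ 0.57  0.26 -3.92 -2.97 -1.21] rms px 0.2628217527077858 centre [569.69 -38.21]
```

Run:
```python
from ptr import *
import ptr
_r=ptr.red
def red1(n,f,**k):
    im,m=_r(n,f);N,L,st,ce=cv2.connectedComponentsWithStats(m.astype(np.uint8));i=1+np.argmax(st[1:,4]);print(n,st[i]);return im,L==i
ptr.red=red1
for N in([("w9",wray)],[("w9",wray),("w6",wray)],[("Awrist",wray),("w9",wray),("w6",wray)],[("Awrist",wray),("w9",wray),("w6",wray),("w5",wray),("w3",wray),("w1",wray)]): fitp(N)
```

```text
w9 [ 34  74  34  45 718]
['w9'] dx,dy,z,L [ 2.9  7.6 96.6 29. ] scores [0.7]
w9 [ 34  74  34  45 718]
w6 [ 91 147  19  17 157]
['w9', 'w6'] dx,dy,z,L [  2.3   4.5 100.8  27.6] scores [0.7 0.9]
Awrist [ 57  79  34  40 619]
w9 [ 34  74  34  45 718]
w6 [ 91 147  19  17 157]
['Awrist', 'w9', 'w6'] dx,dy,z,L [  2.2   3.1 101.6  27.6] scores [0.7 0.7 0.9]
Awrist [ 57  79  34  40 619]
w9 [ 34  74  34  45 718]
w6 [ 91 147  19  17 157]
w5 [241  54  31  53 655]
w3 [340 100  21  43 358]
w1 [ 18 109  21  16 130]
['Awrist', 'w9', 'w6', 'w5', 'w3', 'w1'] dx,dy,z,L [  1.5   0.2 104.7  30.3] scores [0.7 0.7 0.9 0.8 0.8 0.9]
```

All the checks agree. The lens centre is within 1 mm of the seat, the lens plane is at about 104.5 mm against the pointer's 104.7 mm, and the loupe is held still and clear of the rest of the scene. I'm handing in.

```bash
python3 -c "
from rig import robot
s=robot.state();print(s['time'],s['tcp_pos'],s['gripper_force']);print(robot.hand_in())"
```

```text
23.9 [487.37019052 -59.76370617  86.95463331] 78.14510107040405
the job is handed in; nothing more can be done
None
```

The job is handed in at 23.9 s: the short column lies centred in both saddles. The loupe is held still over its middle, lens within about 1 mm of centre. By arm position the lens is at about 104.5 mm against 104.7 mm for the pointer. Image fits could not rule out the lens sitting up to about 4 mm low or drooping 2–3°.

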